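# Pry the hinged mould open with the demoulding bar and hold it

## Robot

A 7-joint arm with a two-finger parallel gripper is mounted at the origin on a cart in front of the work surface, level with it; the furniture and walls round the work are solid. World frame = base frame: x ahead of the robot, y to its left, z up, the work surface at z = 0. Lengths are in mm, angles in rad, forces in N, time in s.
With the tool pointing down it reaches from about 400 to 850 mm from the base axis. Payload 10.4 kg.
Tool frame: the origin (TCP) lies midway between the tips of the shut fingers; the grasp point (between the pads) lies 19 mm behind it (r.grip_point_offset is the distance from the TCP to the grasp point, in mm); z points along the fingers, y is the line along which they close (so a half turn about z gives the same grasp; the last joint's range is limited). The gripper opens to 87 mm and grips with 3 to 60 N. Pads are 19 mm wide; open, the fingers measure 117 mm over their backs; the gripper's body (75 mm by 190 mm) begins 51 mm behind the grasp point.
Start: joints at [1.318, 0.332, -0.065, 1.46, 0.022, 1.35, -0.088], TCP at [142.385, -608.587, 222.576] pointing down, gripper open.
Joint ranges: [-2.6, 2.6], [-0.5, 2.12], [-1.47, 1.34], [0.16, 2.42], [-1.27, 4.41], [0.06, 2.06], [-2.6, 2.6]. Speed limits (rad/s): [2.22, 2.22, 2.79, 2.79, 3.14, 3.14, 3.14].

## Interface

Orientations are given as a unit quaternion [x, y, z, w].
In Python, from plant import get_obs, cams, ticket, r gives the robot as it stands.
- The arm moves only by the tool drive_tool, never from a script. Its argument "moves" is a list of rows, each a list of 2 entries, a list of its own where there are three numbers: the shift along the tool's x, y, z in cm, then the turn about the tool's z in degrees. In form: [[[x, y, z], spin], ...]. A call has 1 to 10 rows; each row is the pose to reach, as a shift and turn from the pose commanded when the call began, along the tool's axes at that moment; what a row does not reach only later rows make up. A row lasts 1/12 s, in which the tool goes at most 41.7 mm and 7.16 degrees, less where a joint would pass 70% of its speed; a pose out of reach is approached as far as the arm can. A call with a gripper value outside its range is refused whole. "hand" is the gripper's target within -1 to 1 (fully open at 1, half-way at 0, shut at -1), set as the call begins (left out, the last holds). The fingers move at their own pace and stop on an object; "grip_force" is the grip in N (left out, the last holds). Time passes only in rows, so rows that repeat a pose let the fingers close. It gives the time, the measured TCP pose, the force, the opening and the grip force at its end, in the units of the state.
- get_obs(): the state, without advancing time (a new reading comes with each control period).
- cams.capture(name): name is "scene" or "top" or "wrist"; returns a dict with "pixels" (384x512x3 uint8, red, green, blue), "z_map" (384x512 float32, mm along the optical axis (not along the pixel's ray), 0 where there is no reading), "camera_matrix" (3x3 intrinsics, pixels), "R" (3x3) and "t" (3): a world point X has camera coordinates R X + t. Camera axes: x right, y down, z forward; pixel columns grow to the right and rows downward; lengths in mm; the calibration is good to about 2 mm. A picture is of the moment at which its call begins.
- ticket.hand_in(): hands the job in; it is judged then, once.
The state is a dict: "t": time; "qpos": joint angles; "joint_vel": joint speeds; "joint_efforts": joint torques, N m; "tcp_pos": TCP position; "orientation": TCP orientation; "ft_force": force on the tool from outside, world axes, zero at the start; "wrist_torque": the same for the moment, N m; "width": finger opening in mm; "grasp_force": force on a finger pad.
Only numpy, scipy, OpenCV 4.12 (cv2) and the standard library are available. Lean on these libraries where they do the work, as an engineer would, in place of code of your own. Each camera call takes 0.05 s, during which the arm holds its last target. There are 200 camera calls.

## Task

Open the hinged mould with the loose demoulding bar, without grasping or lifting anything: push the bar by its red end until its steel nose stops against the mould under the yellow lip, then press the red pad down until the heavy top half stands open at least 25 mm at the lip. Finish while still holding the pad down with the mould open and still. Touch nothing but the bar: leave the mould and the things round it alone.

Things in the scene. Friction and masses are not known exactly. Their poses are not given: they have to be found in the camera images.
- mould: Hinged aluminium mould (130 x 150 mm) on a plywood board (170 wide, 12 thick), fixed on the table. Origin on the table, under the cross pin on which the bar tips; +x points level from the bar's red end towards the mould, z up. In this frame, mm: front face of the lower half, where the bar's nose stops, x = 132, z 12 to 42; top half z 43 to 81, 2.2 kg give or take a third, hinged at its far edge (x = 270); board from x = -23 to 282, with a 70 mm wide tongue to x = -190.
- pivot (a point): Top of the cross pin over which the bar tips: 30 mm straight above the mould's origin. From there to the mould the bar lies level on a steel slide (top z = 30) between two blue side plates (inner faces y = -20.5 and 20.5, x -13 to 92, top z = 58). Under the pad a black rubber stop on the board (x -185 to -125, 44 wide, top z = 29) ends the downward swing.
- lip (a point): Middle of the front lower edge of the yellow lip (70 wide, 10 mm thick) on the top half. Shut: x = 107, z = 42 mm in the mould's frame; it rises 25 mm when the mould is open by 0.153 rad.
- mould_lid (a joint): Opening angle of the mould's top half: 0 shut, grows as the lip rises, to 0.6 rad at most; it falls shut by its own weight when not held.
- nose (a point): Front end of the bar, middle of its 36 mm wide, 7 mm thick steel nose; +x points forward along the bar, z up. At the start it lies 7 to 19 mm before the lip's front edge; pushed home it is at x = 132 mm in the mould's frame, 25 mm under the lip. The bar is loose, 0.4 kg, 305 mm long, nose-heavy: it lies by itself with the nose down on the slide, and slides with ordinary friction.
- heel (a point): Middle of the flat steel part of the bar, 115 mm behind the nose, 5 mm above the bar's underside.
- pad (a point): Middle of the upper face of the red plastic pad (56 long, 36 wide, 14 mm thick) at the bar's end: 274 mm behind the nose, at rest 99 mm above the table. Handle and pad slope upward away from the mould by 0.40 rad. The pad's rear end face, where the bar is pushed, is 28 mm behind this point, centred 5 mm higher. Pressing: see the point pad_edge.
- pad_edge (a point): Middle of the upper rear edge of the pad, 29 mm behind and 11 mm above point pad. Pressed, the pad swings down about the pin; with the bar home that takes about 5 to 15 N. The lip begins to rise after about 8 mm of pad travel, 25 mm of opening needs about 37 mm, and after about 54 mm the handle meets the rubber stop.
- hardener: small white bottle with a red cap, 48 x 48 x 115 mm; loose bystander; origin at the middle of its underside
- sander: brown cork sanding block, 60 x 100 x 30 mm; loose bystander; origin at the middle of its underside
- resin: white bottle with a blue cap, 66 x 66 x 170 mm; loose bystander; origin at the middle of its underside

How it is judged (in metres and radians):
On the way, in this order (a step that is already met when the one before it is completed fails the run):
1. the bar's nose is pushed home under the lip, to within 9 mm of the mould's front face, the mould still shut (x of nose in the frame of mould above 0.123 m and value of joint mould_lid below 0.03 rad), for 0.2 s.
2. the top half is pried open at least 0.145 rad (about 24 mm at the lip) (value of joint mould_lid above 0.145 rad), for 0.3 s.
At the end, for the whole second after the job is handed in: The mould's top half is held open by at least 0.145 rad (about 24 mm at the lip) and still (under 0.05 rad/s); the bar carries it (more than 1 N between bar and mould), and the robot presses on the bar with more than 1 N and does not touch the mould (value of joint mould_lid above 0.145 rad and velocity of joint mould_lid between -0.05 and 0.05 rad/s and contact force between bar and mould above 1 N and contact force between any of the fingers, the arm and bar above 1 N and not (contact force between any of the fingers, the arm and mould above 1 N)); the arm keeps its last pose, push and grip.
It fails at once if the robot touched the mould, its lid or its board (contact force between any of the fingers, the arm and mould above 2 N).
It fails at once if the bar was lifted off its slide and pin, or its red end raised (height (world z) of heel above 0.065 m or height (world z) of pad above 0.135 m).
It fails at once if a bystander was shoved by more than 25 mm (distance of any of hardener, sander, resin from where it was at the start of the episode above 0.025 m).
It also fails if it takes over 38 s, if anything falls off the work surface, if the arm or the gripper's body presses on something with over 40 N, if the wrist force passes 120 N, or if a joint passes its speed limit or range.

## Working session

There is one attempt and no reset: what is moved stays moved. The work goes in short steps, Python scripts to look and compute and a tool call to move; the robot and the scene stay as the last step left them, time stands still between calls to the robot, and variables do not carry over. Pictures are saved under pics/ and viewed, at most 10 in all, crops included, and the job is handed in when it is done.

Besides the shell and the picture viewer there is one more tool, called after "Emit:" by a JSON object that holds its "op" and its "data". drive_tool: Moves the arm, as the interface text tells. Its arguments: {"type":"object","properties":{"moves":{"type":"array"},"hand":{"type":"number"},"grip_force":{"type":"number"}},"required":["moves"]}

```bash
mkdir -p pics; cat > h.py <<'E'
import numpy as np, cv2
from plant import get_obs, cams, ticket, r
def snap(name, fn):
    c=cams.capture(name); cv2.imwrite(f'pics/{fn}.png', c['pixels'][:,:,::-1]); np.savez(f'pics/{fn}.npz',**c); return c
def pts(c):
    z=c['z_map']; K=c['camera_matrix']; v,u=np.mgrid[:z.shape[0],:z.shape[1]]
    P=np.stack([(u-K[0,2])*z/K[0,0],(v-K[1,2])*z/K[1,1],z],-1)
    return (P-c['t'])@c['R']
E
python3 - <<'E'
from h import *
print(get_obs())
for n in('scene','top'): snap(n,n)
E
```

```text
{'t': 0.0, 'qpos': array([ 1.31840052,  0.33289168, -0.0646806 ,  1.46097155,  0.02158638,
        1.3499111 , -0.08848636]), 'joint_vel': array([ 1.58502228e-03, -5.78698207e-04,  2.01477858e-03,  7.22558475e-04,
        4.19160585e-04, -8.27798186e-05,  7.58030395e-04]), 'joint_efforts': array([-1.47182673e-03, -6.23256898e+01,  2.37387355e-02, -3.89909863e+01,
       -6.14496949e-02,  3.95927543e-02,  1.37082643e-04]), 'tcp_pos': array([ 142.25505908, -608.17757944,  221.72709673]), 'orientation': array([ 9.93405421e-01,  1.14652156e-01, -1.16606372e-04, -7.34219015e-04]), 'ft_force': array([ 0.58173167, -0.00461603,  0.11528818]), 'wrist_torque': array([-0.00950194,  0.01608577,  0.05543647]), 'grasp_force': 0.0, 'width': 86.96311556062544}
```

View pics/top.png

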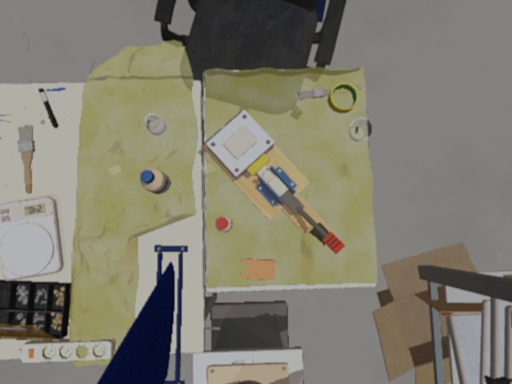

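View pics/scene.png

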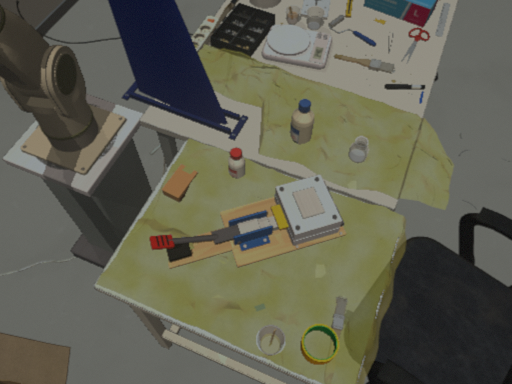

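The top view shows the mould at about (240,143), the blue plates at (277,186), the red pad at (334,242), the hardener's red cap at (223,224), the cork at (258,268) and the resin at (152,180). The scene view shows the pad at (161,242). Next I'll measure positions from the depth map.

```bash
python3 - <<'E'
from h import *
for n in('top','scene'):
    c=dict(np.load(f'pics/{n}.npz')); W=pts(c); p=c['pixels'].astype(int); R,G,B=p[...,0],p[...,1],p[...,2]
    print(n,'cam',(-c['R'].T@c['t']).round(), c['camera_matrix'][0,0])
    hsv=cv2.cvtColor(c['pixels'],cv2.COLOR_RGB2HSV).astype(int)
    red=((hsv[...,0]<6)|(hsv[...,0]>174))&(hsv[...,1]>150)&(hsv[...,2]>90)
    blue=(hsv[...,0]>100)&(hsv[...,0]<125)&(hsv[...,1]>120)&(hsv[...,2]>40)
    yel=(hsv[...,0]>20)&(hsv[...,0]<32)&(hsv[...,1]>200)&(hsv[...,2]>150)
    for nm,m in(('red',red),('blue',blue),('yel',yel)):
        k,l,s,ce=cv2.connectedComponentsWithStats(m.astype(np.uint8))
        for i in range(1,k):
            if s[i,4]>25:
                w=W[l==i]; w=w[(w[:,2]>-20)&(w[:,2]<250)]
                if len(w): print(nm,ce[i].round(),s[i,4],np.median(w,0).round(),w.min(0).round(),w.max(0).round())
    # mould top plane z~81
    m=(abs(W[...,2]-81)<5)
    k,l,s,ce=cv2.connectedComponentsWithStats(m.astype(np.uint8))
    i=1+np.argmax(s[1:,4]); w=W[l==i]; print('lid',ce[i],s[i,4],w.mean(0).round(1),cv2.minAreaRect(w[:,:2].astype(np.float32)))
big=cv2.resize(cv2.imread('pics/top.png')[90:300,190:390],None,fx=3.8,fy=2.85*1,interpolation=cv2.INTER_CUBIC)
big=cv2.resize(cv2.imread('pics/top.png')[100:290,190:360],None,fx=3.1,fy=3.1,interpolation=cv2.INTER_CUBIC)
cv2.imwrite('pics/topcrop.png',big)
E
```

```text
top cam [ 483.  -19. 1118.] 371.0975002033964
red [221. 223.] 85 [518.  60. 116.] [505.  47. 111.] [532.  72. 120.]
red [333. 242.] 199 [ 458. -243.  101.] [ 432. -268.   87.] [ 483. -217.  112.]
blue [284. 178.] 92 [ 650. -123.   56.] [ 607. -144.   14.] [675. -85.  65.]
blue [147. 176.] 109 [641. 243. 173.] [628. 231. 158.] [655. 259. 178.]
blue [170. 249.] 81 [450. 220.  12.] [443. 188.   7.] [456. 250.  16.]
blue [148. 338.] 4629 [271. 212. 125.] [ 70. 184.   8.] [439. 253. 250.]
lid [239.63631124 142.64899135] 1735 [746.4   6.5  81.9] ((748.3291015625, 6.3411865234375), (130.9041748046875, 150.56069946289062), 41.03143310546875)
scene cam [ 845. -585. 1095.] 450.5013058736545
red [420.  36.] 44 [876. 846.  11.] [863. 826.   7.] [899. 885.  17.]
red [236. 152.] 78 [520.  57. 116.] [506.  44. 112.] [534.  71. 121.]
red [160. 242.] 217 [ 458. -249.  101.] [ 432. -273.   86.] [ 486. -226.  112.]
blue [158.  47.] 6256 [216. 215. 170.] [ 59. 193.   8.] [385. 253. 250.]
blue [365.  38.] 54 [706. 747.  21.] [658. 734.  15.] [740. 770.  28.]
blue [148. 100.] 39 [148. 197.  24.] [ 96. 189.  19.] [206. 205.  30.]
blue [305. 103.] 55 [643. 245. 172.] [631. 233. 170.] [656. 259. 178.]
blue [247. 216.] 63 [612. -83.  59.] [ 578. -112.   53.] [650. -49.  64.]
blue [252. 232.] 71 [ 642. -119.   58.] [ 606. -149.   48.] [682. -83.  64.]
blue [254. 242.] 180 [ 651. -124.   18.] [ 620. -156.   10.] [683. -94.  27.]
lid [307.34346667 205.52      ] 1875 [748.5  -1.6  81.8] ((746.9263305664062, 4.5763092041015625), (131.54864501953125, 152.46664428710938), 40.720664978027344)
```

View pics/topcrop.png

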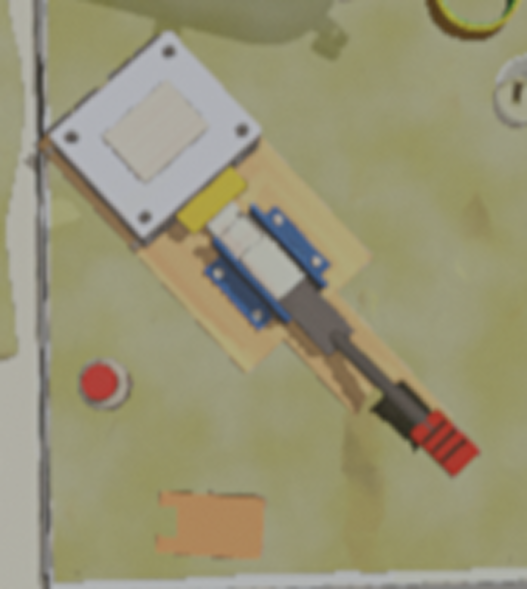

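The crop agrees with the depth data: the lid's yaw is about 40.9° and the pad-to-lid line is at 41.0°, so the bar is aligned with the mould axis. Next I'll work out the pad's rear end along that axis and the move targets in tool axes.

```bash
cat >> h.py <<'E'
a=np.radians(40.9); U=np.array([np.cos(a),np.sin(a)]); V=np.array([-U[1],U[0]]); L=np.array([747.6,5.5])
def ax(P): return (P[...,:2]-L)@U, (P[...,:2]-L)@V   # along (lid centre=0), across
from scipy.spatial.transform import Rotation as Ro
def tool(target):
    o=get_obs(); M=Ro.from_quat(o['orientation']); return M.inv().apply(np.array(target)-o['tcp_pos'])/10, M.as_matrix()[:,0]
E
python3 - <<'E'
from h import *
for n in('top','scene'):
    c=dict(np.load(f'pics/{n}.npz')); W=pts(c)
    hsv=cv2.cvtColor(c['pixels'],cv2.COLOR_RGB2HSV).astype(int)
    red=((hsv[...,0]<8)|(hsv[...,0]>172))&(hsv[...,1]>120)&(hsv[...,2]>60)&(abs(W[...,0]-458)<60)&(abs(W[...,1]+246)<60)&(W[...,2]>80)
    s,v=ax(W[red]); z=W[red][:,2]
    print(n,'along',np.percentile(s,[0,3,50,97,100]).round(1),'across',np.percentile(v,[0,3,50,97,100]).round(1),'slope',np.polyfit(s,z,1))
    for z0 in (88,93,98,103,108): k=abs(z-z0)<2.5; print(z0,k.sum(),s[k].min().round(1) if k.any() else '')
    pl=(abs(W[...,2]-58)<5)&(hsv[...,0]>100)&(hsv[...,0]<125)&(hsv[...,1]>80)
    s,v=ax(W[pl]); k=(abs(v)<60)&(s<-60); print('plates',k.sum(),s[k].min(),s[k].max(),v[k].min(),v[k].max())
tail=L-U*450
print(tail, tool([*tail,180]))
E
```

```text
top along [-406.6 -405.1 -382.5 -357.7 -355.2] across [-14.2 -12.7   2.1  17.2  18.6] slope [ -0.40556213 -54.01732367]
88 14 -365.7
93 39 -378.3
98 59 -388.4
103 54 -406.6
108 54 -406.4
plates 118 -205.80381685066789 -107.94078405153843 -26.56219168919143 26.721071121264956
scene along [-408.7 -406.2 -382.7 -358.8 -356.9] across [-18.2 -16.1  -2.2  16.6  18.8] slope [ -0.43766124 -67.79252721]
88 24 -372.0
93 58 -389.9
98 62 -396.3
103 62 -408.7
108 64 -407.9
plates 191 -208.37287193120196 -109.02934873839804 -28.336871448874454 26.479298568558644
[ 407.46593887 -289.13336617] (array([ 33.09088825, -25.02727381,   4.21450912]), array([ 9.73711897e-01,  2.27783098e-01, -5.18364797e-05]))
```

Emit:
{"op": "drive_tool", "data": {"moves": [[[3, -2.2, 0.4], -3], [[6.2, -4.7, 0.8], -6], [[9.5, -7.2, 1.2], -9], [[12.8, -9.7, 1.6], -12], [[16, -12.2, 2], -15], [[19.3, -14.6, 2.4], -18], [[22.6, -17.1, 2.8], -21], [[26, -19.6, 3.2], -24], [[29, -22, 3.6], -27], [[31.5, -23.8, 3.9], -27.7]], "hand": -1, "grip_force": 20}}

```text
t: 0.93
tcp_pos: [396.3, -301.9, 183.2]
orientation: [0.936, 0.352, 0.0, -0.0]
ft_force: [1.1, -0.7, 0.5]
width: 28.6
grasp_force: 0.0
```

```bash
python3 - <<'E'
from h import *
o=get_obs(); print(o['t'],o['tcp_pos'],o['width'],o['ft_force'])
print(tool([*(L-U*445),100])); print(ax(o['tcp_pos'])); print(Ro.from_quat(o['orientation']).as_matrix().round(3))
E
```

```text
0.9333 [ 396.33527557 -301.91294137  183.20941317] 28.62355855731219 [ 1.08869515 -0.7092851   0.50840452]
(array([ 2.17721045, -0.22328287,  8.32154444]), array([7.52625352e-01, 6.58448952e-01, 2.37379893e-04]))
(np.float64(-466.780459938311), np.float64(-2.37178669375362))
[[ 0.753  0.658 -0.   ]
 [ 0.658 -0.753  0.   ]
 [ 0.    -0.    -1.   ]]
```

Emit:
{"op": "drive_tool", "data": {"moves": [[[0.3, -0.1, 2], 0], [[0.6, -0.2, 4], 0], [[1, -0.3, 6], 0.3], [[1.4, -0.3, 7.6], 0.3], [[1.8, -0.3, 8.6], 0.3], [[2, -0.3, 8.7], 0.3], [[2, -0.3, 8.7], 0.3]]}}

```text
t: 1.52
tcp_pos: [408.3, -289.3, 96.5]
orientation: [0.938, 0.347, -0.0, -0.0]
ft_force: [0.9, -0.3, 0.0]
width: 0.3
grasp_force: 0.0
```

```bash
python3 - <<'E'
from h import *
o=get_obs(); print(o['t'],o['tcp_pos'],o['width'],o['ft_force'], ax(o['tcp_pos']))
snap('wrist','w1'); c=snap('top','t2'); 
cv2.imwrite('pics/t2c.png',cv2.resize(c['pixels'][150:290,250:390,::-1],None,fx=4,fy=4,interpolation=cv2.INTER_CUBIC))
E
```

```text
1.5167 [ 408.30513143 -289.25841856   96.46717855] 0.2561769296609215 [ 0.8636859  -0.28106105  0.03202007] (np.float64(-449.44757030024607), np.float64(-0.6439748997064783))
```

View pics/w1.png

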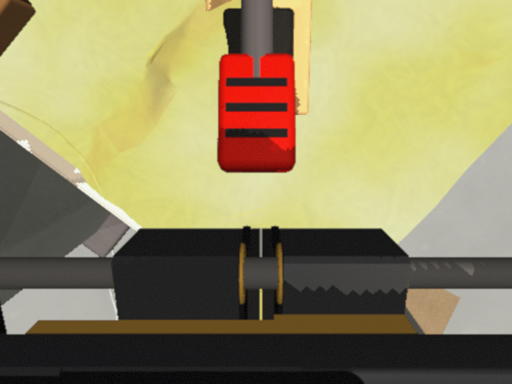

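The wrist view shows the pad at column 257 and the shut fingers at column 262, so the pad is about 2 mm towards tool -y. The fingers are clear behind the pad, and I'll push from here.

Emit:
{"op": "drive_tool", "data": {"moves": [[[0.8, -0.1, 0], 0], [[1.6, -0.2, 0], 0], [[2.2, -0.2, 0], 0], [[2.6, -0.2, 0], 0], [[2.9, -0.2, 0], 0], [[3.2, -0.2, 0], 0], [[3.5, -0.2, 0], 0], [[3.8, -0.2, 0], 0], [[4.1, -0.2, 0], 0], [[4.4, -0.2, 0], 0]]}}

```text
t: 2.45
tcp_pos: [440.2, -259.7, 96.6]
orientation: [0.938, 0.346, -0.0, 0.0]
ft_force: [-2.7, -2.4, 2.0]
width: 0.6
grasp_force: 2.0
```

Emit:
{"op": "drive_tool", "data": {"moves": [[[0.3, 0, 0], 0], [[0.6, 0, 0], 0], [[0.9, 0, 0], 0], [[1.2, 0, 0], 0], [[1.5, 0, 0], 0], [[1.8, 0, 0], 0], [[2.1, 0, 0], 0], [[2.3, 0, 0], 0], [[2.5, 0, 0], 0], [[2.5, 0, 0], 0]]}}

```text
t: 3.28
tcp_pos: [459.2, -243.4, 96.6]
orientation: [0.938, 0.347, -0.0, 0.0]
ft_force: [-3.6, -3.7, 2.8]
width: 0.4
grasp_force: 2.4
```

```bash
cat >> h.py <<'E'
def look(n,fn):
    c=snap(n,fn); W=pts(c); hsv=cv2.cvtColor(c['pixels'],cv2.COLOR_RGB2HSV).astype(int)
    red=((hsv[...,0]<8)|(hsv[...,0]>172))&(hsv[...,1]>120)&(hsv[...,2]>60)
    s,v=ax(W); k=red&(s>-420)&(s<-280)&(abs(v)<40)&(W[...,2]>20)&(W[...,2]<125)
    print(n,k.sum(),'s',np.percentile(s[k],[0,3,50,97,100]).round(1),'v',np.percentile(v[k],[3,97]).round(1),'z',np.percentile(W[k][:,2],[3,97]).round(1))
    o=get_obs(); print(o['t'],o['tcp_pos'],'F',o['ft_force'],'ax',ax(o['tcp_pos'])); return c,W
E
python3 - <<'E'
from h import *
look('scene','s3'); look('top','t3')
E
```

```text
scene 142 s [-349.3 -347.7 -332.7 -316.2 -314.7] v [-17.3  13.9] z [ 86.7 103.1]
3.3333 [ 459.15511539 -243.39760859   96.55584688] F [-3.41399345 -2.49673092  2.7195399 ] ax (np.float64(-380.98548948201994), np.float64(0.7265175424825543))
top 146 s [-356.7 -352.2 -334.7 -317.  -314.3] v [-12.8  18.1] z [ 90.  107.5]
3.3833 [ 459.1771117  -243.39065318   96.57460318] F [-2.79619493 -3.70699176  2.9017562 ] ax (np.float64(-380.9643094922353), np.float64(0.7173729314290824))
```

Emit:
{"op": "drive_tool", "data": {"moves": [[[0.1, 0, 0], 0], [[0.2, 0, 0], 0], [[0.3, 0, 0], 0], [[0.3, 0, 0], 0]]}}

```text
t: 3.72
tcp_pos: [459.6, -243.2, 96.5]
orientation: [0.938, 0.346, -0.002, 0.0]
ft_force: [-10.6, -7.7, 6.8]
width: 0.7
grasp_force: 6.6
```

```bash
python3 - <<'E'
from h import *
c,W=look('scene','s4')
cv2.imwrite('pics/s4c.png',cv2.resize(c['pixels'][150:290,140:360,::-1],None,fx=3.6,fy=3.6,interpolation=cv2.INTER_CUBIC))
E
```

```text
scene 143 s [-349.2 -347.7 -333.4 -316.9 -314.7] v [-17.3  13.1] z [ 87.4 104.2]
3.7667 [ 459.6168701  -243.16770419   96.47603807] F [-11.40083915  -7.6151377    6.89882966] ax (np.float64(-380.4859427842046), np.float64(0.5979619303380446))
```

View pics/s4c.png

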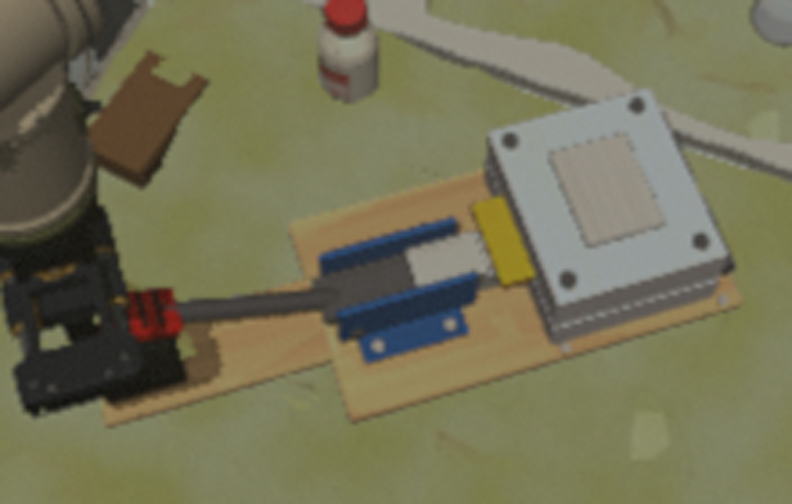

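The crop shows the nose home under the yellow lip with the mould shut and the bystanders untouched. Push force rose to 13 N against the stop. I'll back off, rise and move over the pad's rear edge.

Emit:
{"op": "drive_tool", "data": {"moves": [[[-0.5, 0, 0], 0], [[-1.2, 0, 0], 0], [[-1.5, 0, -1], 0], [[-1.5, 0, -2.5], 0], [[-1, 0, -3], 0], [[0, 0, -3], 0], [[1, 0, -3], 0], [[1.7, 0, -2.8], 0], [[1.7, 0, -2.5], 0], [[1.7, 0, -2.3], 0]]}}

```text
t: 4.6
tcp_pos: [474.5, -229.3, 118.4]
orientation: [0.938, 0.347, -0.0, -0.001]
ft_force: [-1.1, -0.4, 0.8]
width: 0.3
grasp_force: 0.0
```

```bash
python3 - <<'E'
from h import *
c,W=look('scene','s5'); look('top','t5')
E
```

```text
scene 43 s [-348.  -326.  -321.1 -316.2 -315.4] v [-15.8  12.7] z [87.7 95.9]
4.65 [ 473.86090125 -229.85938544  118.13642707] F [-0.26792271 -0.1691387  -1.04126245] ax (np.float64(-361.0060429747311), np.float64(1.3309522705807524))
top 71 s [-334.9 -332.5 -324.  -316.3 -315.1] v [-12.9  18.1] z [89.1 99.4]
4.7 [ 473.71682736 -230.22344762  118.47477035] F [ 0.52901563 -0.7077296   0.23668898] ax (np.float64(-361.35330809288865), np.float64(1.1501056720224483))
```

Emit:
{"op": "drive_tool", "data": {"moves": [[[0, 0, 0.4], 0], [[0, 0, 0.8], 0], [[-0.1, 0, 1.1], 0], [[-0.3, 0, 1.5], 0], [[-0.5, 0, 1.9], 0], [[-0.7, 0, 2.4], 0], [[-0.8, 0, 2.9], 0], [[-1, 0, 3.4], 0], [[-1, 0, 3.4], 0]]}}

```text
t: 5.45
tcp_pos: [467.1, -237.3, 85.6]
orientation: [0.938, 0.346, 0.001, 0.0]
ft_force: [1.3, -0.3, 8.6]
width: 0.1
grasp_force: 4.0
```

```bash
cat >> h.py <<'E'
def lid(W):
    s,v=ax(W); k=(abs(s)<50)&(abs(v)<55)&(W[...,2]>70)&(W[...,2]<160)
    A=np.c_[s[k],v[k],np.ones(k.sum())]; p=np.linalg.lstsq(A,W[k][:,2],rcond=None)[0]
    print('lid slope',np.arctan(-p[0]).round(4),'zc',p[2].round(1))
E
python3 - <<'E'
from h import *
lid(pts(dict(np.load('pics/t5.npz')))); lid(pts(dict(np.load('pics/s5.npz'))))
c,W=look('scene','s6'); lid(W); c,W=look('top','t6'); lid(W)
E
```

```text
lid slope -0.0074 zc 84.6
lid slope -0.0003 zc 84.7
scene 74 s [-340.8 -340.2 -329.5 -322.8 -321.4] v [-16.7  13.5] z [68.  78.8]
5.5 [ 467.30717034 -237.27456645   85.95038213] F [ 0.30505316 -0.00959463  7.06101335] ax (np.float64(-370.8147248734665), np.float64(0.017157091591826656))
lid slope 0.0772 zc 91.2
top 95 s [-346.6 -344.1 -332.  -322.3 -320.8] v [-16.3  17.4] z [70.7 80.7]
5.55 [ 467.37607033 -237.35707148   86.15425772] F [-0.1494468  -0.09717084  7.61553653] ax (np.float64(-370.8166659806699), np.float64(-0.0903162556080872))
lid slope 0.0688 zc 91.4
```

Emit:
{"op": "drive_tool", "data": {"moves": [[[-0.1, 0, 0.4], 0], [[-0.2, 0, 0.8], 0], [[-0.3, 0, 1.2], 0], [[-0.4, 0, 1.6], 0], [[-0.4, 0, 1.9], 0], [[-0.5, 0, 2.2], 0], [[-0.5, 0, 2.4], 0], [[-0.5, 0, 2.4], 0], [[-0.5, 0, 2.4], 0]]}}

```text
t: 6.3
tcp_pos: [463.0, -241.3, 62.1]
orientation: [0.938, 0.346, 0.0, 0.001]
ft_force: [-1.2, -1.8, 8.0]
width: 0.3
grasp_force: 3.8
```

```bash
python3 - <<'E'
from h import *
c,W=look('top','t7'); lid(W)
c,W=look('scene','s7'); lid(W)
cv2.imwrite('pics/s7c.png',cv2.resize(c['pixels'][150:290,140:360,::-1],None,fx=3.6,fy=3.6,interpolation=cv2.INTER_CUBIC))
E
```

```text
top 95 s [-353.8 -349.4 -336.4 -325.8 -324.7] v [-15.2  17.1] z [53.8 61.9]
6.35 [ 462.97004419 -241.23145414   62.10057522] F [-1.5291407  -1.89938825  6.63916555] ax (np.float64(-376.68369258253347), np.float64(-0.1339766875834698))
lid slope 0.1628 zc 100.5
scene 80 s [-347.5 -346.  -335.2 -327.6 -326.6] v [-17.5  13. ] z [50.5 60.3]
6.4 [ 462.97737338 -241.27579263   62.10586205] F [-2.36555278 -1.46573511  7.86646795] ax (np.float64(-376.70718300632336), np.float64(-0.172288809680623))
lid slope 0.1704 zc 100.0
```

View pics/s7c.png

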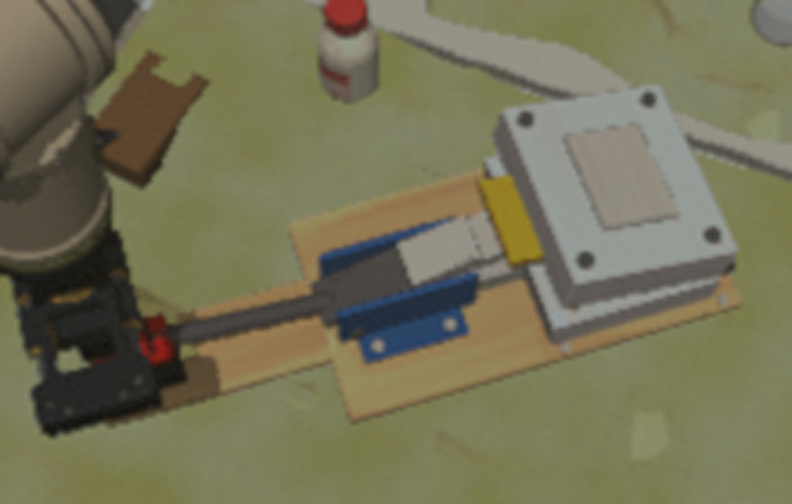

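The crop shows the lid tilted open on the bar, about 0.17 rad by depth. I'll press about 3 mm more for margin and let it settle.

Emit:
{"op": "drive_tool", "data": {"moves": [[[0, 0, 0.1], 0], [[-0.1, 0, 0.2], 0], [[-0.1, 0, 0.3], 0], [[-0.1, 0, 0.3], 0], [[-0.1, 0, 0.3], 0], [[-0.1, 0, 0.3], 0], [[-0.1, 0, 0.3], 0], [[-0.1, 0, 0.3], 0], [[-0.1, 0, 0.3], 0], [[-0.1, 0, 0.3], 0]]}}

```text
t: 7.23
tcp_pos: [462.6, -241.7, 59.3]
orientation: [0.938, 0.346, 0.0, 0.001]
ft_force: [-0.2, -0.4, 9.1]
width: 0.7
grasp_force: 4.1
```

```bash
python3 - <<'E'
from h import *
c,W=look('top','t8'); lid(W)
c,W=look('scene','s8'); lid(W)
o=get_obs()
if o['ft_force'][2]>4: print(ticket.hand_in())
E
```

```text
top 90 s [-353.6 -349.1 -336.9 -326.5 -326. ] v [-15.8  16.8] z [50.1 59.8]
7.2833 [ 462.64786897 -241.64916685   59.30891944] F [-0.78707755 -0.61091464  9.04576702] ax (np.float64(-377.2007033997892), np.float64(-0.23876502083959394))
lid slope 0.1728 zc 101.5
scene 79 s [-347.5 -346.6 -335.6 -328.  -326.7] v [-16.7  12.7] z [48.2 59.4]
7.3333 [ 462.62950311 -241.62993196   59.29915851] F [-0.79393563 -0.75194687  8.09875101] ax (np.float64(-377.2019914283725), np.float64(-0.21220139350720046))
lid slope 0.1791 zc 101.1
the job is handed in; nothing more can be done
None
```

I pushed the bar home under the lip and pressed the pad until the mould stood open about 0.175 rad by depth (0.145 needed). I handed it in at 7.3 s with about 8 N still on the pad; no verdict came back.

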